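# Hang the loaded sample can

## Robot

A 7-joint arm with a two-finger parallel gripper is mounted at the origin on the work surface. World frame = base frame: x ahead of the robot, y to its left, z up, the work surface at z = 0. Lengths are in m, angles in rad, forces in N, time in s.
With the tool pointing down it reaches from about 0.35 to 0.9 m from the base axis. Payload 7.2 kg.
Tool frame: the origin (TCP) lies at the very end of the fingers, on their centre line; the grasp point (between the pads) lies 19 mm behind it (env.tcp_to_grasp is the z of the grasp point in the tool frame, in m); z points along the fingers, y is the direction in which the jaws open and shut (so a half turn about z gives the same grasp; the last joint's range is limited). The gripper opens to 85 mm and grips with 20 to 120 N. Pads are 22 mm wide; open, the fingers measure 114 mm over their backs; the gripper's body (76 mm by 85 mm) begins 54 mm behind the grasp point. The pads swing forward as they close: fully open they stand 13 mm farther back than shut.
Start: joints at [1.279, 0.411, -0.013, 1.596, 0.006, 1.134, -0.082], TCP at [0.139, -0.609, 0.231] pointing down, gripper open.
Joint ranges: [-2.95, 2.95], [-0.29, 1.99], [-1.47, 1.44], [0.14, 2.54], [-1.03, 4.17], [0.13, 1.85], [-2.86, 2.86]. Speed limits (rad/s): [2.39, 2.39, 3.01, 3.01, 3.14, 3.14, 3.14].

## Interface

Orientations are given as a rotation vector (axis times angle).
In Python, from cell import env, kin, telemetry, camera gives the robot as it stands. The module is installed in compiled form; this text tells all that it offers. Calls block until the motion is done:
- env.movep(position, orientation): joint-space move of the TCP to a pose.
- env.move_l(position, rotation=None, max_speed=0.15): straight line of the TCP; rotation=None keeps the orientation; max_speed is the mean speed in m/s.
- env.move_j(angles): joint-space move.
- env.let_go() and env.close_gripper(strength=None): open the fingers fully, or close them until they stop; strength is the grip in N (None keeps the last).
- env.wait(seconds).
- kin.solve_ik(position, orientation): joint angles nearest the present ones, or None.
- telemetry.read_state(): the state.
- camera(name): name is "scene" or "top"; returns a dict with "color" (384x512x3 uint8, blue, green, red), "z_map" (384x512 float32, m along the optical axis (not along the pixel's ray), 0 where there is no reading), "vfov" (degrees; the focal length in pixels is half the picture's height over the tangent of half this angle, whatever the lens; pixels are square), "cx", "cy" (the principal point, pixels), "D" ([k1, k2, p1, p2, k3] as OpenCV has them; the pictures are not rectified), "view" (4x4, takes a point from world to camera coordinates). Camera axes: x right, y up, looking along -z (the intrinsics and any distortion apply to the point x, -y, -z); pixel columns grow to the right and rows downward; lengths in m; the calibration is good to about 2 mm. A picture is of the moment at which its call begins.
A pose or a line that the arm cannot do raises env.IKError and nothing moves.
- env.close_job(): hands the job in, once; it reports no verdict.
The state is a dict: "time_s": time; "joint_pos": joint angles; "joint_vel": joint speeds; "joint_efforts": joint torques, N m; "position": TCP position; "orientation": TCP orientation; "force": force on the tool from outside, world axes, zero at the start; "ft_torque": the same for the moment, N m; "width": finger opening in m.
Only numpy, scipy, OpenCV 4.12 (cv2) and the standard library are available. Lean on these libraries where they do the work, as an engineer would, in place of code of your own. Each camera call takes 0.05 s, during which the arm holds its last target. There are 200 camera calls.

## Task

Two look-alike lidded cans sit in the plywood carrier; one is clearly heavier, with a specimen in it, and you can only tell by lifting. Bring the heavier one out (only its handle can be reached there), stand it upright on the black mat and let go, then take it again so that its handle is free and hang it by the handle on the brass hook, left hanging still. The light can must end standing in a well of the carrier, and the other things on the bench stay where they are.

Things in the scene. Friction and masses are not known exactly. Their poses are not given: they have to be found in the camera images.
- can_p: A closed blue can, 56 mm in diameter, 100 mm tall with its flat steel lid; steel loop handle on its -x side, out to x -68 mm. Origin: centre of its underside, z up its axis. Can_p and can_q look the same; one weighs about 320 g, the other about 120 g (each within 12 %; which is which is not told). Weight low in the can.
- can_q: The other can: same size, shape, colour, handle and axes as can_p; its weight is the other of the two.
- can_p_grip (a point): Grip point of can_p's handle: middle of the upright outer strap, at can x -63.5, z 56 mm. The strap spans can x -59 to -68 mm, z 31 to 66 mm and is 12 mm thick along the can's y, the way to pinch it from above. In the carrier it stands 24 mm out from the carrier's front face.
- can_p_loop (a point): Middle of the opening in can_p's handle loop (can x -43.5, z 57 mm). Hook passes along the can's y. Opening: can x -28 to -59 mm, z 38 to 76 mm at this x, bounded by a level lower bar and an upper bar 7 mm thick that slopes down and outwards (underside z 88 at the body to 64 mm at the strap).
- can_q_grip (a point): Grip point of can_q's handle: middle of the upright outer strap, at can x -63.5, z 56 mm. The strap spans can x -59 to -68 mm, z 31 to 66 mm and is 12 mm thick along the can's y, the way to pinch it from above. In the carrier it stands 24 mm out from the carrier's front face.
- can_q_loop (a point): Middle of the opening in can_q's handle loop (can x -43.5, z 57 mm). Hook passes along the can's y. Opening: can x -28 to -59 mm, z 38 to 76 mm at this x, bounded by a level lower bar and an upper bar 7 mm thick that slopes down and outwards (underside z 88 at the body to 64 mm at the strap).
- carrier: Fixed plywood carrier, 78 (x) x 198 (y) x 104 mm tall, red patch on top; origin: centre of its underside. Two 62 mm square wells centred at x 0, y +60 and -60 mm, floor 8 mm up; a can in one stands 4 mm proud, no room for fingers beside it. The handles stick out to -x through 24 mm wide slots, open at the top, in the front wall (outer face x -39 mm).
- stand: Fixed hook stand: base plate x -105 to +45, 120 wide, 12 mm thick; post 16 mm thick at the origin (on the bench), cap up to 186 mm. Brass hook, 8 mm rod, along the stand's -x from the post: level at 180 mm height to x -100 mm, then up 43 deg to x -116, z 195 mm (axis; top 199). Below it an upright board 10 mm thick (y), x 0 to -105, top z 124 mm, for the can's foot to lean on.
- hook_seat (a point): Middle of the level part of the brass hook, 75 mm from the post's axis, 180 mm above the bench; axes as the stand's (x from hook tip to post, z up).
- mat: Black rubber mat fixed on the bench, 140 x 140 x 3 mm; origin: centre of its underside. The place to set the can down.
- jar: Amber jar, 60 mm in diameter, 85 mm tall, a bystander; origin at the centre of its underside.
- brush: Brush 150 mm long lying flat along its x, a bystander.
- hammer: Hammer 200 mm long lying along its x, a bystander.
- pick: Green-handled pick 160 mm long lying along its x, a bystander.
- bowl: White plaster bowl, 110 mm in diameter, 50 mm tall, a bystander; origin at the centre of its underside.
- bone: Bone-coloured fossil long bone, 120 mm long along its x, 28 mm thick, a bystander.
Things that resemble listed ones, but are neither listed nor needed, are in the scene too. What is shaped like the can_p but red is not meant.

How it is judged:
On the way:
1. the heavier can (over 2 N on the mat) stands upright on the black mat, let go (((horizontal distance between can_p and mat below 0.065 m and height (world z) of can_p below 0.008 m and angle between can_p's own z axis and vertical below 0.1 rad and contact force between can_p and mat above 2 N and contact force between can_p and the fingers below 0.1 N and linear speed of can_p below 0.03 m/s) or (horizontal distance between can_q and mat below 0.065 m and height (world z) of can_q below 0.008 m and angle between can_q's own z axis and vertical below 0.1 rad and contact force between can_q and mat above 2 N and contact force between can_q and the fingers below 0.1 N and linear speed of can_q below 0.03 m/s))), for 0.2 s.
At the end, for the whole second after the job is handed in: The heavier can hangs by its handle on the hook, borne by it (over 2 N): underside over 60 mm up, loop middle within 50 mm of the seat point (40 along the hook), axis under 69 deg from upright, still (0.06 m/s, 0.8 rad/s). The other stands in a well, within 12 mm sideways and on its floor (((x of can_p_loop in the frame of hook_seat between -0.04 and 0.04 m and distance between can_p_loop and hook_seat below 0.05 m and height (world z) of can_p above 0.06 m and contact force between can_p and stand above 2 N and angle between can_p's own z axis and vertical below 1.2 rad and linear speed of can_p below 0.06 m/s and angular speed of can_p below 0.8 rad/s and x of can_q in the frame of carrier between -0.012 and 0.012 m and z of can_q in the frame of carrier below 0.014 m and angle between can_q's own z axis and vertical below 0.12 rad and (y of can_q in the frame of carrier between 0.048 and 0.072 m or y of can_q in the frame of carrier between -0.072 and -0.048 m)) or (x of can_q_loop in the frame of hook_seat between -0.04 and 0.04 m and distance between can_q_loop and hook_seat below 0.05 m and height (world z) of can_q above 0.06 m and contact force between can_q and stand above 2 N and angle between can_q's own z axis and vertical below 1.2 rad and linear speed of can_q below 0.06 m/s and angular speed of can_q below 0.8 rad/s and x of can_p in the frame of carrier between -0.012 and 0.012 m and z of can_p in the frame of carrier below 0.014 m and angle between can_p's own z axis and vertical below 0.12 rad and (y of can_p in the frame of carrier between 0.048 and 0.072 m or y of can_p in the frame of carrier between -0.072 and -0.048 m)))); the robot touches nothing.
It fails at once if a bystander (jar, brush, hammer, pick, bowl, bone) is pushed more than 30 mm from its place (distance of any of jar, brush, hammer, pick, bowl, bone from where it was at the start of the episode above 0.03 m).
It fails at once if the jar is tipped (angle between jar's own z axis and vertical above 0.5 rad).
It also fails if it takes over 72 s, if anything falls off the work surface, if the arm or the gripper's body presses on something with over 40 N, if the wrist force passes 120 N, or if a joint passes its speed limit or range.

## Working session

There is one attempt and no reset: what is moved stays moved. The work goes in short steps, each a Python script; the robot and the scene stay as the last script left them, time stands still between calls to the robot, and variables do not carry over. Pictures are saved under pics/ and viewed, about 8 in all and at most 12, crops included, and the job is handed in when it is done.

```bash
mkdir -p pics; cat > h.py <<'E'
import numpy as np, cv2
from scipy.spatial.transform import Rotation as R
from cell import env, kin, telemetry, camera
def cloud(c):
    """world xyz for each pixel (nan where no depth)"""
    h,w=c["z_map"].shape
    f=h/2/np.tan(np.radians(c["vfov"])/2)
    K=np.array([[f,0,c["cx"]],[0,f,c["cy"]],[0,0,1]])
    u,v=np.meshgrid(np.arange(w),np.arange(h))
    n=cv2.undistortPoints(np.stack([u,v],-1).reshape(-1,1,2).astype(np.float64),K,np.array(c["D"],float)).reshape(h,w,2)
    z=np.where(c["z_map"]>0,c["z_map"],np.nan)
    P=np.stack([n[...,0]*z,-n[...,1]*z,-z,np.ones_like(z)],-1)
    return (P@np.linalg.inv(np.array(c["view"])).T)[...,:3]
def st(): 
    s=telemetry.read_state(); return s
def down(yaw): # tool z down, tool y axis (jaws) at world angle yaw
    y=np.array([np.cos(yaw),np.sin(yaw),0]); z=np.array([0,0,-1.]); x=np.cross(y,z)
    return R.from_matrix(np.stack([x,y,z],1))
E
python3 - <<'E'
from h import *
for n in("scene","top"):
    c=camera(n); cv2.imwrite(f"pics/{n}0.png",cv2.resize(c["color"],(800,600))); np.save(f"{n}_P.npy",cloud(c)); cv2.imwrite(f"{n}_c.png",c["color"])
    print(n,np.round(np.linalg.inv(c["view"]),3),c["vfov"],c["D"])
s=st();print({k:np.round(v,3) for k,v in s.items()}, env.tcp_to_grasp)
E
```

```text
scene [[ 0.374 -0.739  0.56   1.162]
 [ 0.927  0.297 -0.228 -0.213]
 [ 0.002  0.605  0.796  1.011]
 [ 0.     0.     0.     1.   ]] 55.755374944454225 [-0.11859406  0.          0.          0.          0.        ]
top [[ 0.004  0.991 -0.13   0.369]
 [-1.     0.003 -0.008  0.032]
 [-0.007  0.13   0.991  1.476]
 [ 0.     0.     0.     1.   ]] 42.802598984190745 [-0.06488313  0.          0.          0.          0.        ]
{'time_s': np.float64(0.1), 'joint_pos': array([ 1.279,  0.412, -0.013,  1.597,  0.006,  1.134, -0.082]), 'joint_vel': array([ 0.001, -0.002,  0.001, -0.003,  0.   , -0.001, -0.   ]), 'joint_efforts': array([ 3.0000e-03, -6.0183e+01,  6.8400e-01, -3.0009e+01,  1.4000e-02,
        6.0000e-03, -0.0000e+00]), 'position': array([ 0.139, -0.609,  0.231]), 'orientation': array([-3.121, -0.351,  0.   ]), 'force': array([ 0.482,  0.515, -0.368]), 'ft_torque': array([ 0.039, -0.001, -0.014]), 'width': np.float64(0.085)} -0.0187
```

View pics/scene0.png

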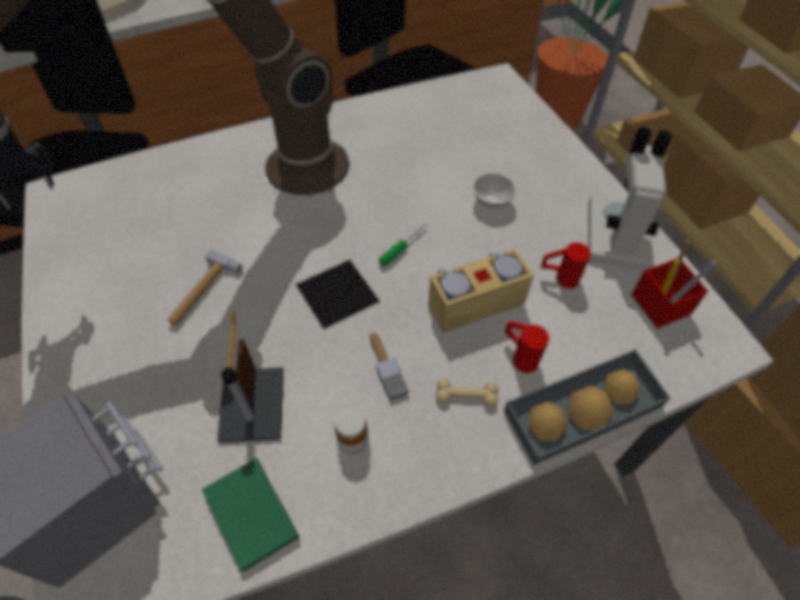

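View pics/top0.png

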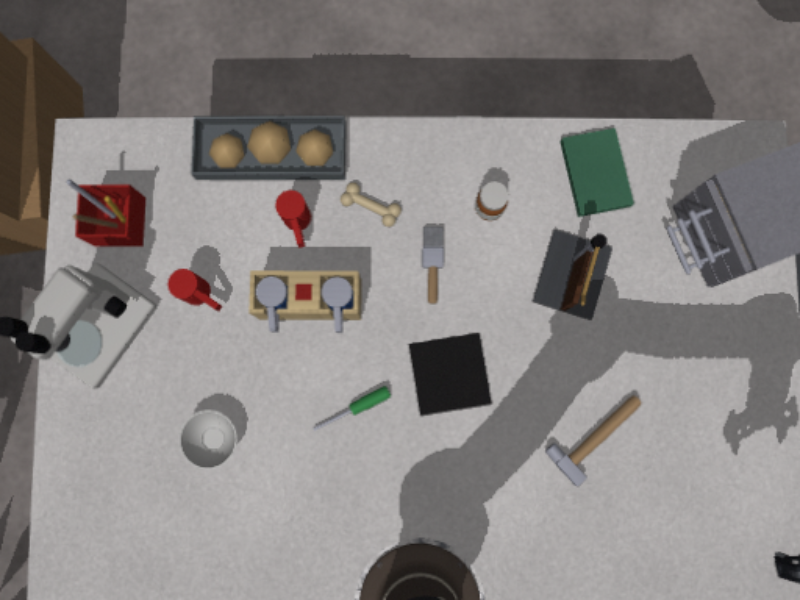

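The scene picture shows the carrier at (480,290) with blue-lidded cans, the mat at (338,293), and the stand at (248,400). In the top view, the carrier is at (305,295) with its handles pointing down (-x), the mat is at (450,374), and the stand is at (575,275) with its post at the far end and the hook tip towards the robot.

```bash
python3 - <<'E'
from h import *
P=np.load("top_P.npy"); C=cv2.imread("top_c.png").astype(int)
s=512/800
def reg(x0,y0,x1,y1):
    m=np.zeros(P.shape[:2],bool); m[int(y0*s):int(y1*s),int(x0*s):int(x1*s)]=1; return m
Z=P[...,2]
def rect(name,m):
    q=P[m]; r=cv2.minAreaRect((q[:,:2]*1000).astype(np.float32)); 
    print(name,m.sum(),"z",np.round(np.nanpercentile(q[:,2],[5,50,95]),4),"rect",np.round(r[0],1),np.round(r[1],1),round(r[2],1)); return q
car=reg(235,255,375,345)
rect("carrier top",car&(Z>.098)&(Z<.125)&(P[...,0]>0))
m=car&(Z>.03)
sat=C.max(-1)-C.min(-1)
wood=car&(Z>.096)&(C[...,2]-C[...,0]>30); rect("wood",wood)
red=wood&(C[...,2]>1.8*C[...,1]); rect("red",red)
for n,(a,b) in {"L":(250,292),"R":(315,357)}.items():
    k=reg(a,270,b,310)&(Z>.1)&(C[...,2]-C[...,0]<15)
    q=rect("lid"+n,k&(Z>.104))
    rect("handle"+n,reg(a,312,b,335)&(Z>.04)&(C[...,2]-C[...,0]<15))
mat=reg(400,325,500,425)&(C.max(-1)<50); rect("mat",mat)
sd=reg(520,220,625,330)
rect("base",sd&(Z>.008)&(Z<.016))
print("ztop",np.nanpercentile(Z[sd],[90,95,99,100]))
rect("board",sd&(Z>.11)&(Z<.135)); rect("cap",sd&(Z>.181)&(C.max(-1)<60))
h=sd&(Z>.165)&(C[...,2]-C[...,0]>40)
q=rect("hook",h)
rect("pickreg",reg(305,380,400,435)&(Z>.004)); rect("brush",reg(415,220,450,310)&(Z>.004))
rect("bowl",reg(175,400,245,475)&(Z>.01)); rect("jar",reg(470,175,515,225)&(Z>.06)); rect("redcan",reg(165,260,225,315)&(Z>.02));rect("redcan2",reg(270,185,312,248)&(Z>.02))
rect("hammer",reg(540,385,645,490)&(Z>.005))
for i in range(138,212,3):
  row=[(j,)+tuple(np.round(P[i,j]*1000).astype(int))for j in range(330,400) if h[i,j]]
  if row: print(i,row[0],row[-1])
E
```

```text
carrier top 1565 z [0.0995 0.1046 0.1101] rect [574.6 213.6] [ 79.  199.1] 0.1
wood 959 z [0.0982 0.1032 0.108 ] rect [574.7 213.7] [ 79.2 199.4] 0.0
red 97 z [0.1007 0.104  0.1091] rect [574.3 215.4] [26.5 26.3] 2.4
lidL 257 z [0.1046 0.1075 0.1118] rect [574.6 271.8] [54.9 53.3] 37.1
handleL 92 z [0.0434 0.0771 0.0981] rect [525.6 275. ] [38.6 19. ] 12.3
lidR 262 z [0.1046 0.1072 0.1113] rect [573.9 152.4] [54.  52.2] 44.7
handleR 76 z [0.0436 0.0819 0.0982] rect [525.4 153.3] [39.  17.3] 13.6
mat 2061 z [-0.0032  0.0021  0.0071] rect [nan nan] [0. 0.] 0.0
base 1084 z [0.0084 0.0114 0.0153] rect [ 617.7 -284.8] [178.1 224.3] 77.9
ztop [0.06360723 0.12463942 0.1859756  0.2013971 ]
board 166 z [0.1123 0.1222 0.1272] rect [ 605.6 -289.5] [ 13.1 110.8] 74.1
cap 54 z [0.1814 0.1852 0.1894] rect [ 603.3 -293.3] [ 20.3 125.4] 74.9
hook 93 z [0.1782 0.183  0.1947] rect [ 592.3 -286.3] [  7.1 105.9] 71.8
pickreg 372 z [0.0044 0.0179 0.0271] rect [368.1 128.8] [100.8 176.4] 0.3
brush 547 z [0.0058 0.0166 0.0225] rect [645.5 -22.3] [ 66.9 176.4] 89.7
bowl 811 z [0.0111 0.0274 0.0515] rect [30
[... 916 characters left out ...]
 (378, np.int64(598), np.int64(-290), np.int64(182))
177 (376, np.int64(589), np.int64(-283), np.int64(187)) (377, np.int64(590), np.int64(-286), np.int64(184))
180 (375, np.int64(582), np.int64(-282), np.int64(180)) (376, np.int64(582), np.int64(-284), np.int64(180))
183 (374, np.int64(574), np.int64(-278), np.int64(184)) (376, np.int64(574), np.int64(-284), np.int64(180))
186 (373, np.int64(565), np.int64(-274), np.int64(187)) (375, np.int64(566), np.int64(-281), np.int64(181))
189 (373, np.int64(557), np.int64(-274), np.int64(185)) (373, np.int64(557), np.int64(-274), np.int64(185))
192 (372, np.int64(547), np.int64(-268), np.int64(201)) (373, np.int64(548), np.int64(-272), np.int64(195))
```

```bash
python3 - <<'E'
from h import *
P=np.load("top_P.npy"); C=cv2.imread("top_c.png").astype(int); Z=P[...,2]
s=512/800
def reg(x0,y0,x1,y1):
    m=np.zeros(P.shape[:2],bool); m[int(y0*s):int(y1*s),int(x0*s):int(x1*s)]=1; return m
m=reg(400,325,500,425)&(C.max(-1)<50)&np.isfinite(Z); q=P[m][:,:2]*1000
r=cv2.minAreaRect(q.astype(np.float32)); print("mat",r)
sd=reg(520,220,625,330)&np.isfinite(Z)
def line(n,m):
    q=(P[m][:,:2]*1000).astype(np.float32); v=cv2.fitLine(q,cv2.DIST_HUBER,0,.01,.01).ravel()
    if v[0]<0:v[:2]*=-1
    t=(q-v[2:])@v[:2]; print(n,len(q),"ang",np.degrees(np.arctan2(v[1],v[0])),"c",v[2:],"ends",v[2:]+t.min()*v[:2],v[2:]+t.max()*v[:2],t.max()-t.min())
line("board",sd&(Z>.117)&(Z<.131)); line("hook",sd&(Z>.170)&(C[...,2]-C[...,0]>30))
cap=sd&(Z>.176)&(C.max(-1)<70)&(P[...,0]>.64); print("cap",cap.sum(),P[cap].mean(0),P[cap].min(0),P[cap].max(0))
grey=sd&(Z>.006)&(Z<.018)&(C.max(-1)<110); q=P[grey][:,:2]*1000
print("base",len(q),cv2.minAreaRect(q.astype(np.float32)))
# both views, hook points from scene cam
P2=np.load("scene_P.npy");C2=cv2.imread("scene_c.png").astype(int);Z2=P2[...,2]
k=(Z2>.17)&(Z2<.205)&(np.hypot(P2[...,0]-.6,P2[...,1]+.29)<.12); P,C=P2,C2; print(k.sum()); line("hook2",k&(C[...,2]-C[...,0]>25)); 
k2=k&(C.max(-1)<70); print("cap2",k2.sum(),P[k2].mean(0)) 
b=(Z2>.006)&(Z2<.018)&(np.hypot(P2[...,0]-.62,P2[...,1]+.29)<.14)&(C2.max(-1)<110);print("base2",cv2.minAreaRect((P[b][:,:2]*1000).astype(np.float32)))
E
```

```text
mat ((432.3606872558594, -57.219764709472656), (136.22918701171875, 137.4815673828125), 9.269392013549805)
board 142 ang -16.944353 c [ 601.32635 -288.00983] ends [ 552.64105 -273.17694] [ 653.51544 -303.91022] 105.45224
hook 114 ang -17.665825 c [ 592.5774 -285.478 ] ends [ 539.1636  -268.46655] [ 643.01385 -301.54117] 108.98996
cap 62 [ 0.65298257 -0.30457102  0.18426159] [ 0.64004285 -0.31601214  0.17738738] [ 0.66479018 -0.29446792  0.19070762]
base 1283 ((617.1801147460938, -298.3372802734375), (190.38809204101562, 160.5106964111328), 0.09887518733739853)
193
hook2 107 ang -17.14367 c [ 588.1154 -285.6669] ends [ 542.0942  -271.47052] [ 644.6939  -303.11993] 107.37036
cap2 84 [ 0.65737579 -0.30655077  0.1836077 ]
base2 ((623.1157836914062, -308.0902404785156), (144.1643524169922, 150.15272521972656), 73.28697204589844)
```

```bash
cat >> h.py <<'E'
ST=np.radians(-17.1); U=np.array([np.cos(ST),np.sin(ST)]); V=np.array([-U[1],U[0]]); POST=np.array([.653,-.3045]); MAT=np.array([.4324,-.0572])
G=-env.tcp_to_grasp
def fz(n=6):
    f=[]
    for _ in range(n): f.append(st()["force"]); env.wait(.03)
    return np.mean(f,0)
CAN={"R":(.5743,.1531),"L":(.5744,.2729)}
E
python3 - <<'E'
from h import *
for yaw in(np.pi/2,-np.pi/2):
  o=down(yaw).as_rotvec()
  for n,p in {"R":(.511,.153,.045),"Rup":(.511,.153,.30),"L":(.511,.273,.045),"mat":(MAT[0]-.0635,MAT[1],.05),"matbody":(*MAT,.055)}.items():
    q=kin.solve_ik(p,o); print(n,round(yaw,2),None if q is None else np.round(q,2))
for yaw in (ST,ST+np.pi):
  for sx in(-145,-78):
    c=POST+U*sx/1000+V*.041; q=kin.solve_ik((*c,.18),down(yaw).as_rotvec()); print("hook",round(yaw,2),sx,c,None if q is None else np.round(q,2))
E
```

```text
R 1.57 [ 0.4   0.79 -1.1   1.94  0.87  0.98  0.45]
Rup 1.57 [ 0.5   0.43 -1.18  1.67  0.4   1.32  0.82]
L 1.57 [ 0.11  0.8  -1.    1.83  0.8   0.98  0.34]
mat 1.57 [ 0.86  0.46 -0.98  2.3   0.64  0.67  0.97]
matbody 1.57 [ 0.73  0.51 -0.88  2.16  0.6   0.73  1.03]
R -1.57 [ 0.08  0.57 -0.6   1.96  0.46  0.75 -2.37]
Rup -1.57 [ 0.43  0.37 -1.04  1.67  0.33  1.29 -2.25]
L -1.57 [-0.03  0.69 -0.76  1.83  0.61  0.87 -2.66]
mat -1.57 [ 0.46  0.33 -0.5   2.32  0.3   0.55 -1.85]
matbody -1.57 [ 0.4   0.4  -0.46  2.18  0.3   0.62 -1.84]
hook -0.3 -145 [ 0.52646567 -0.22267664] [ 0.71  0.42 -0.52  1.76  0.24  1.02 -0.2 ]
hook -0.3 -78 [ 0.5905038  -0.24237734] [ 0.64  0.52 -0.47  1.59  0.26  1.09 -0.2 ]
hook 2.84 -145 [ 0.52646567 -0.22267664] [-0.51  0.69  1.26  1.84 -0.71  1.17 -2.44]
hook 2.84 -78 [ 0.5905038  -0.24237734] [-0.42  0.81  1.25  1.67 -0.81  1.27 -2.44]
```

```bash
python3 - <<'E'
from h import *
o=down(np.pi/2).as_rotvec()
p=st()["position"]
env.move_l((p[0],p[1],.38),max_speed=.3)
env.movep((CAN["R"][0]-.0635,CAN["R"][1],.30),o)
x,y=CAN["R"][0]-.0635,CAN["R"][1]; zg=.008+.057-G
env.move_l((x,y,zg+.07),max_speed=.2)
cv2.imwrite("pics/a.png",camera("scene")["color"][100:292,200:456])
env.move_l((x,y,zg),max_speed=.1)
print(fz(),st()["width"],st()["time_s"],zg)
env.close_gripper(100); f0=fz(); print("grip",f0,st()["width"])
env.move_l((x,y,zg+.02),max_speed=.05); env.wait(.2)
f1=fz(); s=st(); print("lift",f1,f1-f0,s["ft_torque"],s["width"],s["position"],s["time_s"])
i=cv2.resize(camera("scene")["color"][130:260,240:400],(640,520)); cv2.imwrite("pics/b.png",i)
E
```

```text
[-0.088955    0.26899112 -0.02293221] 0.08519581239873764 5.9 0.0463
grip [-1.0866907  -0.20870957  3.65102865] 0.01028833163611768
lift [ 0.02791463 -0.23627766 -3.21666765] [ 1.11460533 -0.02756809 -6.8676963 ] [ 0.00994823  0.20016816 -0.01850867] 0.01046778937893384 [0.51070317 0.15309541 0.06615911] 7.725
```

View pics/b.png

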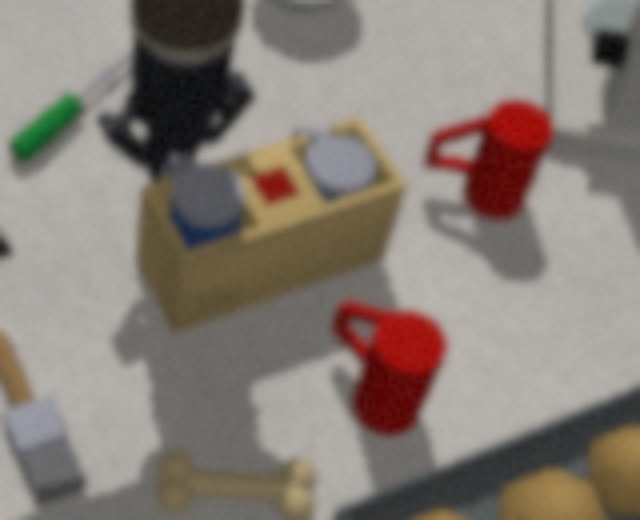

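The can at (205,195) is lifted level, about 20 mm up. The reading of 3.2 N with 0.20 Nm (the 63 mm lever) makes R the heavy can, so I'll carry on with it.

```bash
python3 - <<'E'
from h import *
x,y=CAN["R"][0]-.0635,CAN["R"][1]; zg=.0463
env.move_l((x,y,zg+.14),max_speed=.12)
mx,my=MAT[0]-.0635,MAT[1]
env.move_l((mx,my,zg+.10),max_speed=.2)
print(fz(3))
env.move_l((mx,my,zg+.008),max_speed=.12); env.wait(.2)
b=fz(4)[2]
for k in range(9):
    z=zg+.006-.002*k; env.move_l((mx,my,z),max_speed=.03); f=fz(3)[2]
    if f-b>1.5: break
print("contact at",z-(zg-.005),b,f,st()["ft_torque"])
env.let_go(); env.wait(.3); print(fz(3))
env.move_l((mx,my,.20),max_speed=.2)
env.move_l((.36,.12,.35),max_speed=.3)
print(st()["time_s"])
for n in("top","scene"):
    c=camera(n); P=cloud(c); np.save(n+"1.npy",P); cv2.imwrite(f"pics/{n}1.png",c["color"]); cv2.imwrite(f"{n}1_c.png",c["color"])
a=cv2.imread("pics/scene1.png")[120:320,60:360]; b=cv2.imread("pics/top1.png")[120:320,200:440]
cv2.imwrite("pics/m1.png",np.hstack([cv2.resize(a,(420,400)),cv2.resize(b,(375,400))]))
for n in("top","scene"):
    P=np.load(n+"1.npy");C=cv2.imread(n+"1_c.png").astype(int)
    m=(P[...,2]>.093)&(P[...,2]<.113)&(np.hypot(P[...,0]-MAT[0],P[...,1]-MAT[1])<.05); q=P[m]
    if m.sum()>20: print(n,m.sum(),np.median(q[:,2]),cv2.minEnclosingCircle((q[:,:2]*1000).astype(np.float32)),q.mean(0))
    m=(P[...,2]>.04)&(P[...,2]<.113)&(np.hypot(P[...,0]-MAT[0]+.0635,P[...,1]-MAT[1])<.025)
    if m.sum()>5:print("handle",m.sum(),P[m].mean(0))
E
```

```text
[ 0.29944053  0.21281803 -2.45570925]
contact at -0.0010000000000000009 -2.9658512184952035 23.435346143267697 [1.53022579e-01 1.35468361e+00 9.11957828e-04]
[-0.14781545  0.00612754 -0.43866646]
17.15
top 321 0.10162616017741999 ((427.97760009765625, -55.93330383300781), 31.49395179748535) [ 0.43069257 -0.05722908  0.1016128 ]
handle 45 [ 0.37809713 -0.05681379  0.07540575]
scene 207 0.10210745303763635 ((429.10882568359375, -61.23871612548828), 34.12828826904297) [ 0.43593328 -0.05929218  0.10182365]
handle 12 [ 0.37732725 -0.05977465  0.07660905]
```

View pics/m1.png

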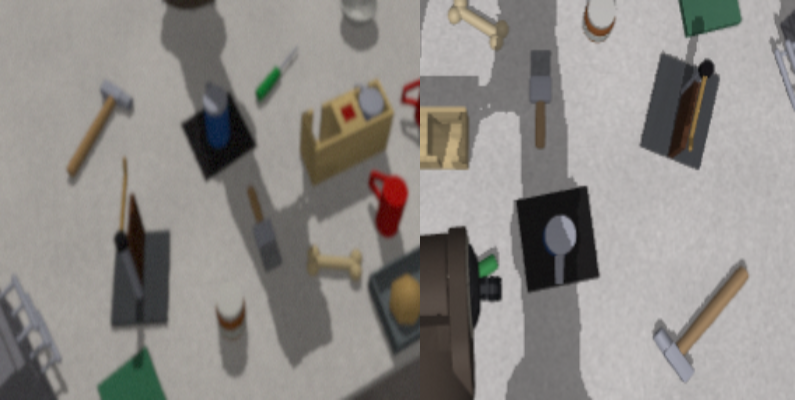

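The can stands upright at the mat centre (montage: lid at (560,235) in the top-view half, handle still towards the robot at yaw 0). Next I'll grip the body and stop just short of the hook.

```bash
python3 - <<'E'
from h import *
o=down(-np.pi/2).as_rotvec(); c=(.4320,-.0572)
env.movep((*c,.24),o); env.move_l((*c,.14),max_speed=.2); env.move_l((*c,.0493),max_speed=.1)
print(fz(3)); env.close_gripper(60); s=st(); print("w",s["width"],fz(3))
env.move_l((*c,.28),max_speed=.2); print("held",fz(4),st()["width"])
a=POST-.150*U+.041*V
env.movep((*a,.28),down(ST).as_rotvec())
env.move_l((*a,.176),max_speed=.12); env.wait(.2)
print(st()["position"],a,st()["time_s"],fz(4))
for n in("top","scene"):
    cc=camera(n); np.save(n+"2.npy",cloud(cc)); cv2.imwrite(f"{n}2_c.png",cc["color"])
A=cv2.imread("scene2_c.png")[150:310,70:270]; B=cv2.imread("top2_c.png")[120:280,290:490]
cv2.imwrite("pics/m2.png",np.hstack([cv2.resize(A,(400,400)),cv2.resize(B,(400,400))]))
E
```

```text
[-0.25245991  0.09647556 -0.23252202]
w 0.05519894830279305 [-1.51497808  0.80830508  8.69380287]
held [ 0.20194069  0.15154588 -2.94001021] 0.05497865755962608
[ 0.52204205 -0.2213204   0.1766513 ] [ 0.5216867  -0.22120644] 26.5417 [ 0.21472657 -0.21790369 -2.52083536]
```

View pics/m2.png

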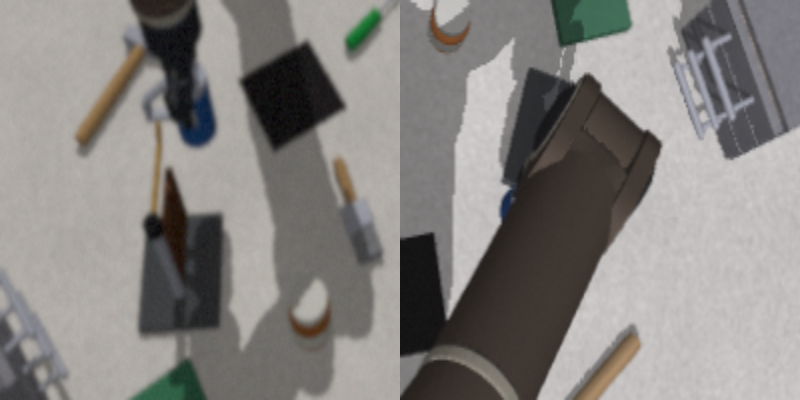

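The scene half shows the can in the gripper, its loop at (160,95) just ahead of the hook tip at (158,125). I'll check the loop against the hook in stand coordinates.

```bash
python3 - <<'E'
from h import *
P=np.load("scene2.npy");C=cv2.imread("scene2_c.png").astype(int)
d=P[...,:2]-POST; X=d@U*1000; Y=d@V*1000; Z=P[...,2]*1000
m=(X>-175)&(X<-121)&(Y>-45)&(Y<16)&(Z>145)&(Z<245)&(C.max(-1)>80)
ys=Y[m]; zs=Z[m]; print(m.sum())
# bin Y-Z occupancy
H,_,_=np.histogram2d(zs,ys,bins=[np.arange(145,245,5),np.arange(-45,20,5)]); 
print("Y",np.arange(-45,15,5))
for i in range(len(H))[::-1]: print(145+5*i,H[i].astype(int))
k=(X>-122)&(X<-10)&(abs(Y)<15)&(Z>170)&(C[...,2]-C[...,0]>25)
for a in range(-120,-20,20):
    kk=k&(X>a)&(X<a+20); print("hook",a,np.median(Y[kk]),np.median(Z[kk]),kk.sum())
print("X of handle",np.percentile(X[m&(Y<-5)],[5,50,95]))
i=cv2.resize(cv2.imread("scene2_c.png")[170:225,125:190],(780,600),interpolation=cv2.INTER_CUBIC); cv2.imwrite("pics/m3.png",i)
E
```

```text
136
Y [-45 -40 -35 -30 -25 -20 -15 -10  -5   0   5  10]
235 [0 0 0 0 0 0 0 0 0 0 0 0]
230 [0 0 0 0 0 0 0 0 0 0 0 0]
225 [0 0 0 0 0 0 0 0 0 0 1 4]
220 [0 0 0 0 0 0 0 0 0 1 6 0]
215 [0 0 0 0 0 0 0 0 4 5 2 2]
210 [0 0 0 0 0 0 0 5 2 3 0 0]
205 [0 0 0 0 0 0 3 0 3 0 0 0]
200 [0 0 0 0 2 4 3 1 0 0 0 0]
195 [0 0 0 5 4 2 1 0 0 0 0 0]
190 [0 0 0 1 4 0 0 0 0 0 0 0]
185 [0 0 0 1 0 1 0 0 0 0 0 0]
180 [0 0 0 3 5 0 0 0 0 0 0 0]
175 [0 0 0 0 2 2 0 0 0 0 0 0]
170 [0 0 0 3 0 4 1 0 0 1 0 0]
165 [0 0 0 1 3 5 6 9 7 4 1 0]
160 [0 0 0 1 0 1 1 1 2 1 1 0]
155 [0 0 0 0 0 0 0 0 0 1 0 0]
150 [0 0 0 0 0 0 0 0 0 0 0 0]
145 [0 0 0 0 0 0 0 0 0 0 0 0]
hook -120 -0.5012020047297882 191.68136928640638 22
hook -100 -0.8095918261021479 183.9006406223067 21
hook -80 -1.4868077730228852 182.86356651388604 20
hook -60 -1.8941487627855653 183.60274712605786 20
hook -40 -0.8876583879571424 183.1409114047966 15
X of handle [-156.13876447 -146.37183586 -143.25796254]
```

View pics/m3.png

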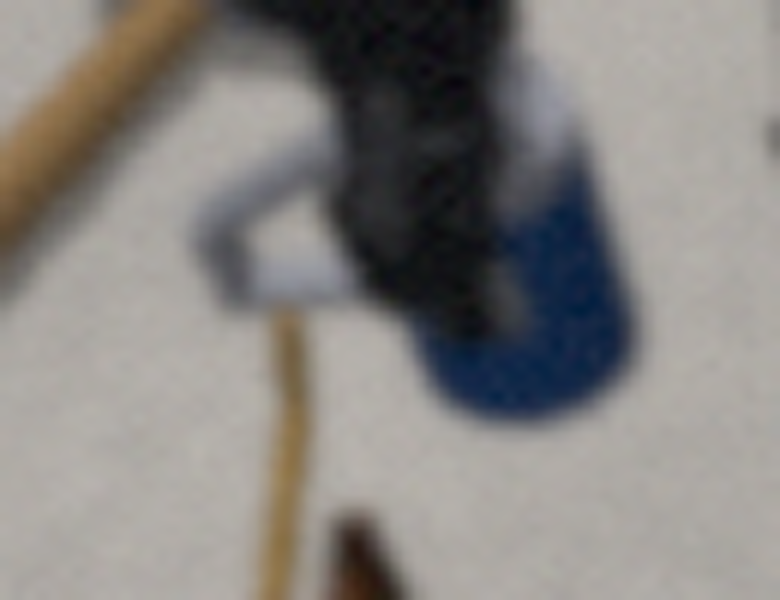

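The measurements match the plan: strap at Y -18…-27, lower bar top about 168 mm, hook tip between the bars with about 8 mm clearance each way. I'll insert, lower until the hook takes the load, and release.

```bash
python3 - <<'E'
from h import *
pos=lambda sx,sy,z:(*(POST+U*sx/1000+V*sy/1000),z)
b=fz(4); 
for sx in(-128,-110,-78):
    env.move_l(pos(sx,41,.176),max_speed=.06); f=fz(3)-b; print(sx,f)
    if np.linalg.norm(f)>4: raise SystemExit("contact")
env.move_l(pos(-78,37,.170),max_speed=.05)
env.move_l(pos(-78,37,.158),max_speed=.05); b=fz(4); print(b-f)
z=.158
while z>.140:
    z-=.0015; env.move_l(pos(-78,37,z),max_speed=.03); f=fz(3)-b
    if f[2]>2: break
print("loaded",z,f,b,st()["ft_torque"],st()["time_s"])
for n in("scene",):
    cc=camera(n); cv2.imwrite("pics/m4.png",cv2.resize(cc["color"][165:265,120:250],(780,600)))
E
```

```text
-128 [-0.20567823  0.31752837 -0.24408692]
-110 [-0.06136727 -0.08093524 -0.29964225]
-78 [ 0.52420808  0.17704412 -0.28206325]
[-0.47276956 -0.3530564  -2.148996  ]
loaded 0.1505 [-0.09529986 -0.80828323  2.64792197] [ 0.05143852 -0.17601228 -2.43105925] [-0.44200215  0.04204712  0.01197819] 31.425
```

View pics/m4.png

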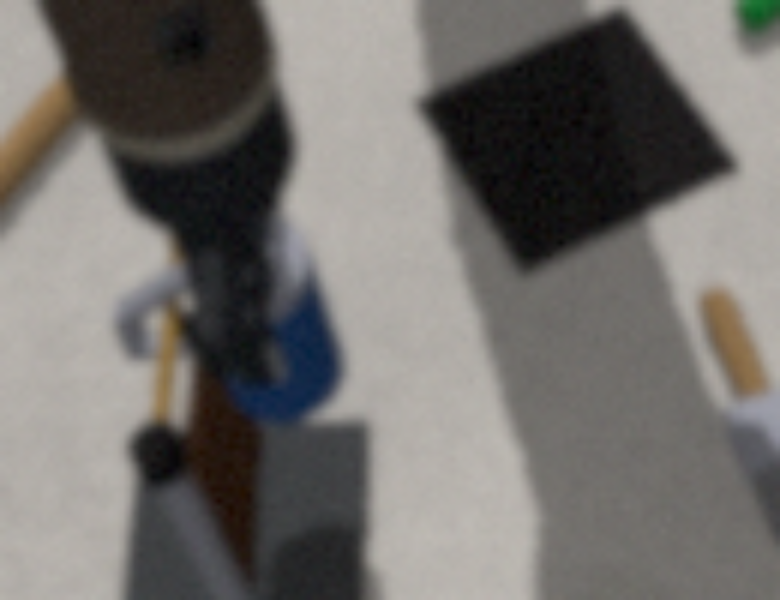

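The hook passes through the handle at (165,320), and the load came onto it at the height predicted. Releasing now.

```bash
python3 - <<'E'
from h import *
p=st()["position"]; pos=lambda z:(*(POST+U*-.078+V*.037),z)
env.let_go(); env.wait(.8); print(fz(3))
env.move_l(pos(.34),max_speed=.12); print(fz(2))
env.movep((.40,.0,.38),down(-np.pi/2).as_rotvec()); env.wait(1.)
print(st()["time_s"])
Q=[]
for t in range(2):
    cc=camera("scene"); P=cloud(cc); C=cc["color"].astype(int)
    d=P[...,:2]-POST; X=d@U*1000; Y=d@V*1000; Z=P[...,2]*1000
    m=(X>-130)&(X<-25)&(Y>-45)&(Y<95)&(Z>60)&(Z<230)&(C[...,0]-C[...,2]>25); print("blue",m.sum(),X[m].mean(),Y[m].mean(),Z[m].mean(),Z[m].min(),Z[m].max()); env.wait(.5)
m2=(X>-130)&(X<-25)&(Y>-5)&(Y<95)&(Z>186)&(Z<240)&(C[...,2]-C[...,0]<15); q=np.stack([X[m2],Y[m2],Z[m2]],1); 
print("lid",len(q),q.mean(0)); n=np.linalg.svd(q-np.median(q,0))[2][2]; print("normal",n)
ct=camera("top"); P=cloud(ct)
m=(P[...,2]>.100)&(P[...,2]<.115)&(np.hypot(P[...,0]-.5744,P[...,1]-.2729)<.027); print("light can lid",m.sum(),P[m].mean(0))
A=cc["color"][150:310,60:270]; B=ct["color"]
cv2.imwrite("pics/m5.png",np.hstack([cv2.resize(A,(400,400)),cv2.resize(B,(400,400))]))
E
```

```text
[-0.03276579 -0.42409044 -0.08061006]
[ 0.29535673 -0.29330654 -0.11312254]
37.4833
blue 289 -54.78449372487166 38.752967030065804 148.70914188924982 104.03480956632671 190.27758716799636
blue 281 -54.7103402706375 39.04384779843074 148.32104023478078 101.79654282891892 189.51066202583843
lid 385 [-73.658168    36.33768417 200.54179914]
normal [0.11219611 0.01968096 0.99349116]
light can lid 276 [0.57403626 0.27252509 0.10691396]
```

View pics/m5.png

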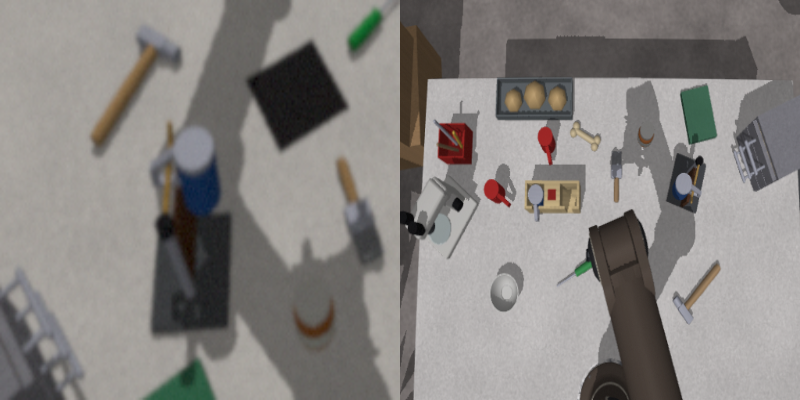

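The can hangs nearly upright on the hook at (180,170) in the scene half and doesn't move between frames. The light can is still in its well, and nothing else has moved. Handing in.

```bash
python3 -c "
from h import *
print(env.close_job(), st()['time_s'])"
```

```text
the job is handed in; nothing more can be done
the job is handed in; nothing more can be done
```

The heavier can is hanging by its handle on the brass hook, and I handed the job in at about 38 s of the 72 s allowed. No verdict was reported.

- **Which can:** I lifted the can on the robot's right (the −y well) about 20 mm by its handle. It read 3.2 N with a 0.20 Nm moment, which fits the 320 g can. I never lifted the other one.
- **Mat:** I stood it upright at the mat centre and let go. The set-down was firmer than planned, at about 26 N, because my 2 mm lowering steps overshot the contact. The camera then showed it upright with the lid at about 102 mm.
- **Hook:** I took it again by the body and passed the loop over the hook tip without contact. I lowered it until the hook took the load, at the predicted height, then released it and backed away.
- **Last checks on the heavy can:** it hangs nearly upright, with its lid tilted roughly 6° and its underside about 100 mm up. Lid centre is about 74 mm from the post along the hook, near the seat at 75 mm. Two frames 0.5 s apart agreed within 0.5 mm.
- **Last checks on the rest:** the light can is still in its well, within 1 mm of where it started. The other things on the bench look unmoved in the last picture, though I did not measure them. The arm was clear of everything.

I found no failed checks at the end.

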